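# Hang the ring carrier on the drying rail and lock it in

### The job

Hang the blue carrier of washed rings up to dry: keeping it upright, hook it over the rail in the open gap beside the raised yellow gate, slide it along the rail to the red marker so that its centre lines up with the marker, and let it hang there. Then swing the yellow gate down until it is fully closed. Do not disturb the other things on the bench.

Things in the scene. Friction and masses are not known exactly. Their poses are not given: they have to be found in the camera images.
- stand: Fixed drying stand on two wooden foot blocks, 90 x 50 x 14 mm, at y=+-210 mm; origin midway between them on the bench. A round rail, 12 mm diameter, runs along the stand's y from -210 to +210 mm, axis 165 mm above the bench, on two posts 177 mm high. A dark guard bar 8 x 8 mm runs behind it at x=+28 mm, same height, y=-210 to +85 mm; from y=+85 to +205 mm there is no guard: the gap.
- rail_top (a point): point on the top of the rail, at the middle of its length, 171 mm above the bench; axes as the stand
- load_point (a point): on the top of the rail (171 mm high) near the middle of the gap, stand y=+140 mm: a good place to hook on; axes as the stand. Come from the robot's side, foot plate below the rail, toe above it, then lower. The hook can go on or off only in the gap; elsewhere its toe runs below the guard bar.
- gate_hinge (a point): axis of the gate's hinge, at stand x=+28, y=+205 mm, 165 mm above the bench; the axis runs along the stand's x
- gate (a joint): yellow gate bar, 8 x 8 x 115 mm, hinged at its +y end. 0 = closed (lying along the stand's -y from the hinge, bridging the gap in line with the guard); pi/2 = straight up; starts leaning outwards, at 1.75 to 2.0. It stays where it is left (stiff hinge, about 1 N at its tip).
- gate_pad (a point): top of the black rubber push pad (12 mm wide, 30 mm long) near the gate's free end, 98 mm from the hinge; on the bar's upper side when closed, outer side when open, 7 mm off the bar's centre line
- marker: red pointer, 10 mm wide along the rail and 34 mm high, clipped on the guard bar, its top 24 mm above the bar's centre; origin in the middle of the guard bar, axes as the stand; look only (no obstacle)
- mark (a point): point level with the top of the rail, over the rail's axis, in line with the red marker: where the carrier's hook (hook) has to come
- carrier: loose ring carrier, 0.25 kg, standing on a blue foot plate (x -37..43, y +-35, 8 mm thick); origin on its underside below the hook. A stem at x=-14 (robot's side) rises to a downward-open hook, 24 mm wide inside in x, 20 mm along y. Its short leg at x=+14 ends 101 mm above the origin in a toe reaching to x=+34, 4 mm thick. Hang it with its axes along the stand's, toe away from the robot.
- hook (a point): underside of the hook's crest, in its middle, 125 mm above the carrier's origin; rests on the rail's top when hung
- grip (a point): in the blue grip tab with a white centre line that stands on the hook: 12 x 20 mm in section (x, y), from 130 to 176 mm above the carrier's origin. This point is 159 mm above the origin: grasp here from above, either way
- pickle_jar: bystander: jar with a black lid, 52 mm diameter, 64 mm high, origin under its centre; not to be disturbed
- spool: bystander: grey spool of solder, 52 mm diameter, 28 mm high, origin under its centre; not to be disturbed
- flux: bystander: white and yellow bottle with a red cap, 43 mm diameter, 108 mm high, origin under its centre; not to be disturbed
- solder_block: bystander: black soldering block, 66 x 100 x 27 mm, origin under its centre; not to be disturbed
Mind the look-alikes: they are no part of the job. There is more than one size of the carrier; the one meant has the size given above.

How it is judged:
On the way, in this order (a step that is already met when the one before it is completed fails the run):
1. the carrier's hook sits over the rail in the open gap (y of hook in the frame of load_point between -0.055 and 0.065 m and x of hook in the frame of load_point between -0.012 and 0.012 m and z of hook in the frame of load_point between -0.006 and 0.006 m), for 0.2 s.
2. the carrier hangs on the rail at the red marker, within 10 mm along the rail, the gate still open (y of hook in the frame of mark between -0.01 and 0.01 m and x of hook in the frame of mark between -0.012 and 0.012 m and z of hook in the frame of mark between -0.006 and 0.006 m and value of joint gate above 0.3 rad), for 0.2 s.
At the end, for the whole second after the job is handed in: The carrier hangs by its hook on the rail (crest within 5 mm of the rail's top, 12 mm across), level within 0.15 rad, in line with the stand within 0.3 rad, at rest (below 0.03 m/s), its centre within 10 mm of the red marker along the rail; the gate is closed to within 0.08 rad (y of hook in the frame of mark between -0.01 and 0.01 m and x of hook in the frame of mark between -0.012 and 0.012 m and z of hook in the frame of mark between -0.005 and 0.005 m and angle between carrier's own z axis and vertical below 0.15 rad and angle between the y axis of carrier and the y axis of stand, either way round below 0.3 rad and linear speed of carrier below 0.03 m/s and value of joint gate below 0.08 rad); the robot touches nothing.
It fails at once if the carrier is tipped by more than 0.6 rad, so that rings would fall off (angle between carrier's own z axis and vertical above 0.6 rad).
It fails at once if a bystander is moved by more than 25 mm (distance of any of pickle_jar, spool, flux, solder_block from where it was at the start of the episode above 0.025 m).
It also fails if it takes over 64 s, if anything falls off the work surface, if the arm or the gripper's body presses on something with over 40 N, if the wrist force passes 120 N, or if a joint passes its speed limit or range.

### The arm

A 6-joint arm with a two-finger parallel gripper is mounted at the origin on a cart in front of the work surface, level with it; the furniture and walls round the work are solid. World frame = base frame: x ahead of the robot, y to its left, z up, the work surface at z = 0. Lengths are in m, angles in rad, forces in N, time in s.
With the tool pointing down it reaches from about 0.25 to 0.725 m from the base axis. Payload 4 kg.
Tool frame: the origin (TCP) lies midway between the tips of the shut fingers; the grasp point (between the pads) lies 19 mm behind it; x points along the fingers, y is the direction in which the jaws open and shut, and the axes are right-handed (so a half turn about x gives the same grasp; the last joint's range is limited). The gripper opens to 85 mm and grips with 20 to 120 N. Pads are 22 mm wide; open, the fingers measure 114 mm over their backs; the gripper's body (76 mm by 85 mm) begins 54 mm behind the grasp point. The pads swing forward as they close: fully open they stand 13 mm farther back than shut.
Start: joints at [-1.318, 0.241, 0.005, 1.335, 0, 1.571], TCP at [0.125, -0.484, 0.196] pointing down, gripper open.
Joint ranges: [-2.72, 2.72], [-1.05, 1.87], [-1.09, 1.28], [-1.99, 2.15], [-1.42, 1.44], [-3.14, 3.14]. Speed limits (rad/s): [2.79, 2.79, 3.14, 3.14, 3.14, 3.14].

### API

Orientations are given as a unit quaternion [x, y, z, w].
In Python, from workcell import * gives the robot as it stands.
- The arm moves only by the tool play_rows, never from a script. Its argument "plan" is a list of rows, each a list of 7 numbers: the shift along the tool's x, y, z in mm, then the turn, a rotation vector about the tool's x, y, z in rad, then the closure, from -1 (fully open) to 1 (shut). In form: [[x, y, z, rx, ry, rz, grip], ...]. A call has 1 to 20 rows; each row shifts and turns the commanded pose from where the row before left it, along the tool's axes as they then stand; what a row does not reach is not made up. A row lasts 1/12 s, in which the tool goes at most 41.7 mm and 7.16 degrees, less where a joint would pass 70% of its speed; a pose out of reach is approached as far as the arm can. A call with a gripper value outside its range is refused whole. The fingers move at their own pace and stop on an object; the grip force is fixed at half the most. Time passes only in rows, so rows that do not move let the fingers close. It gives the time, the measured TCP pose, the force and the opening at its end, in the units of the state.
- get_obs(): the state, without advancing time (a new reading comes with each control period).
- camera(name): name is "side" or "top" or "wrist"; returns a dict with "frame" (400x640x3 uint8, red, green, blue), "depth" (400x640 float32, m along the optical axis (not along the pixel's ray), 0 where there is no reading), "fx", "fy", "cx", "cy" (pixels), "distortion" ([k1, k2, p1, p2, k3] as OpenCV has them; the pictures are not rectified), "camera_from_world" (4x4, takes a point from world to camera coordinates). Camera axes: x right, y up, looking along -z (the intrinsics and any distortion apply to the point x, -y, -z); pixel columns grow to the right and rows downward; lengths in m; the calibration is good to about 2 mm. A picture is of the moment at which its call begins.
- job_done(): hands the job in, once; it reports no verdict.
Trained networks look in a picture, given as the dict that the camera call returned (one of the last four; its "shot" number tells which), for a name from the list of things; names that differ only in an ending like _2 or _b are one class to them, and where a whole thing is asked for, a point or a joint stands for the part that bears it (a point fixed in the world has none). Each returns a list of dicts, best first, with "confidence" (0 to 1); they miss things now and then, are a little off and sometimes report something else, mostly with a low value. They report only what shows in the picture. A call takes as long as a camera call. They do not tell look-alikes from the thing itself.
- search_frame(thing, picture): "centre" ([x, y, z] in m, in world coordinates, good to about 4 mm: the middle of the surface that is visible of it).
- pinpoint(thing, picture): "centre" ([x, y, z] in m, in world coordinates, good to about 4 mm: a listed point, or the origin of a listed thing).
The state is a dict: "clock": time; "joint_pos": joint angles; "joint_vel": joint speeds; "tau": joint torques, N m; "eef_pos": TCP position; "tool_rot": TCP orientation; "ft_force": force on the tool from outside, world axes, zero at the start; "ft_torque": the same for the moment, N m; "grip_width": finger opening in m.
Only numpy, scipy, OpenCV 4.12 (cv2) and the standard library are available. Lean on these libraries where they do the work, as an engineer would, in place of code of your own. Each camera call takes 0.05 s, during which the arm holds its last target. There are 200 camera calls.

## Working session

There is one attempt and no reset: what is moved stays moved. The work goes in short steps, Python scripts to look and compute and a tool call to move; the robot and the scene stay as the last step left them, time stands still between calls to the robot, and variables do not carry over. Pictures are saved under pics/ and viewed, about 8 in all and at most 12, crops included, and the job is handed in when it is done.

Besides the shell and the picture viewer there is one more tool, called after "Emit:" as name([rows], argument=value, ...), one row to a line, values as JSON. play_rows: Moves the arm, as the interface text tells. Its arguments: {"type":"object","properties":{"plan":{"type":"array","items":{"type":"array","items":{"type":"number"}}}},"required":["plan"]}

```bash
mkdir -p pics; cat > h.py <<'E'
from workcell import *
import numpy as np, cv2
from scipy.spatial.transform import Rotation as R
def save(c,name,box=None,s=1):
    f=c["frame"][:,:,::-1]
    if box: f=f[box[1]:box[3],box[0]:box[2]]
    cv2.imwrite("pics/"+name,cv2.resize(f,None,fx=s,fy=s,interpolation=cv2.INTER_CUBIC))
def K(c): return np.array([[c["fx"],0,c["cx"]],[0,c["fy"],c["cy"]],[0,0,1.]])
def proj(c,p):
    q=(np.c_[np.atleast_2d(p),np.ones(len(np.atleast_2d(p)))]@np.array(c["camera_from_world"]).T)[:,:3]*[1,-1,-1]
    return cv2.projectPoints(q,np.zeros(3),np.zeros(3),K(c),np.array(c["distortion"],float))[0][:,0]
def cloud(c):
    v,u=np.mgrid[0:400,0:640]
    n=cv2.undistortPoints(np.stack([u.ravel(),v.ravel()],1).astype(np.float64)[:,None],K(c),np.array(c["distortion"],float))[:,0]
    d=c["depth"].ravel().astype(float)
    q=np.c_[n[:,0]*d,-n[:,1]*d,-d,np.ones(len(d))]
    return (q@np.linalg.inv(np.array(c["camera_from_world"])).T)[:,:3].reshape(400,640,3)
E
python3 - <<'E'
from h import *
np.set_printoptions(precision=4,suppress=True)
o=get_obs();print(o["clock"],o["eef_pos"],o["tool_rot"])
for n in ["side","top"]:
    c=camera(n);save(c,n+"0.png")
    for t in ["carrier","grip","hook","load_point","mark","marker","rail_top","gate_hinge","gate_pad","stand","pickle_jar","spool","flux","solder_block"]:
        for r in pinpoint(t,c)[:4]: print(n,t,round(r["confidence"],2),np.array(r["centre"]),proj(c,r["centre"])[0].round())
E
```

```text
0.0 [ 0.1249 -0.4834  0.1953] [-0.7014 -0.0899  0.7016 -0.0884]
side carrier 0.97 [ 0.4703  0.2503 -0.0022] [260. 210.]
side carrier 0.82 [0.346  0.2019 0.0004] [219. 226.]
side carrier 0.65 [ 0.5106 -0.1444 -0.0013] [325. 289.]
side grip 0.98 [0.47   0.2533 0.1584] [254. 158.]
side grip 0.95 [ 0.5131 -0.1437  0.1168] [325. 242.]
side grip 0.65 [0.3466 0.2031 0.114 ] [214. 188.]
side hook 0.82 [ 0.5139 -0.143   0.0924] [326. 252.]
side hook 0.72 [0.4698 0.2553 0.1264] [255. 169.]
side hook 0.69 [0.3452 0.1994 0.0908] [214. 197.]
side load_point 0.67 [ 0.6342 -0.0521  0.1738] [360. 186.]
side mark 0.75 [0.659  0.0155 0.1642] [356. 177.]
side mark 0.46 [ 0.628  -0.2683  0.1725] [414. 237.]
side marker 0.58 [ 0.6561 -0.2721  0.1685] [429. 236.]
side rail_top 0.92 [ 0.6301 -0.1874  0.1746] [391. 214.]
side gate_hinge 0.83 [0.6608 0.0166 0.1666] [356. 176.]
side gate_pad 0.74 [0.6622 0.0446 0.2577] [353. 135.]
side gate_pad 0.56 [0.6604 0.0172 0.1634] [356. 177.]
side pickle_jar 0.79 [ 0.6667  0.2173 -0.0027] [327. 202.]
side spool 0.45 [0.7421 0.1614 0.0006] [357. 205.]
side flux 0.89 [0
[... 657 characters left out ...]
op load_point 0.66 [ 0.6366 -0.0482  0.176 ] [330. 156.]
top marker 0.6 [0.6625 0.0124 0.1669] [303. 146.]
top marker 0.41 [ 0.6562 -0.2719  0.1641] [428. 150.]
top marker 0.35 [ 0.4657 -0.2957  0.0046] [423. 237.]
top rail_top 0.83 [ 0.6269 -0.1874  0.1741] [392. 162.]
top gate_hinge 0.79 [0.6627 0.014  0.1664] [302. 146.]
top gate_pad 0.71 [0.6641 0.0137 0.1624] [302. 145.]
top gate_pad 0.64 [0.6653 0.0475 0.2558] [284. 134.]
top stand 0.18 [0.4724 0.2538 0.0002] [210. 232.]
top pickle_jar 0.96 [ 0.67    0.2149 -0.0012] [228. 157.]
top spool 0.6 [ 0.742   0.1612 -0.0013] [249. 131.]
top flux 0.78 [0.742  0.0386 0.0014] [295. 131.]
top solder_block 0.75 [ 0.4699 -0.2931  0.001 ] [422. 235.]
```

View pics/top0.png

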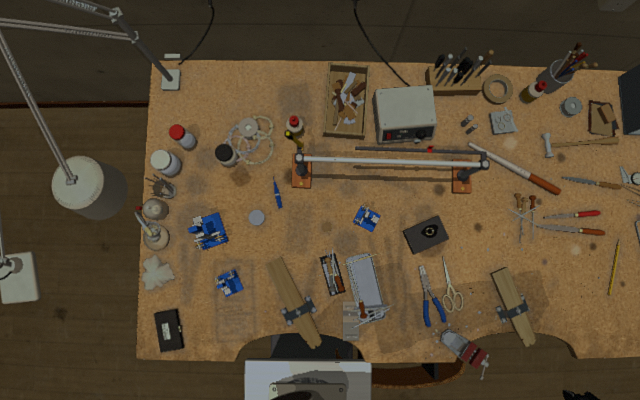

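View pics/side0.png

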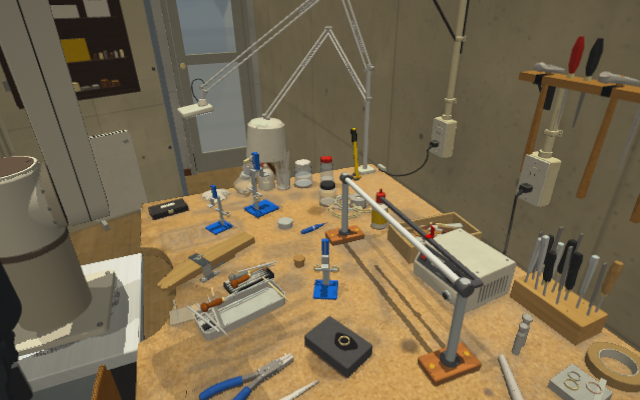

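Three carriers are visible in the top view: (210,232), (230,284) and (364,217). Only (210,232) has its grip at about 158 mm; the other two are at about 115 mm. Next I'll confirm it in a crop, then measure yaw, rail and marker.

```bash
python3 - <<'E'
from h import *
np.set_printoptions(precision=4,suppress=True)
T=camera("top");S=camera("side")
a=cv2.resize(T["frame"][190:270,160:260],None,fx=4,fy=4,interpolation=cv2.INTER_CUBIC)
b=cv2.resize(S["frame"][140:240,210:310],(320,320),interpolation=cv2.INTER_CUBIC)
cv2.imwrite("pics/crop1.png",np.hstack([a,b])[:,:,::-1])
for n,c in (("top",T),("side",S)):
    P=cloud(c);ok=c["depth"]>0;f=c["frame"].astype(int);hsv=cv2.cvtColor(c["frame"],cv2.COLOR_RGB2HSV)
    near=ok&(np.hypot(P[...,0]-.472,P[...,1]-.254)<.06)
    blue=near&(hsv[...,0]>95)&(hsv[...,0]<130)&(hsv[...,1]>120)
    for lo,hi in((-.003,.02),(.09,.107),(.11,.135),(.135,.19)):
        m=(near if lo>.05 else blue)&(P[...,2]>lo)&(P[...,2]<hi);q=P[m]
        if len(q)>5:
            r=cv2.minAreaRect((q[:,:2]*1000).astype(np.float32));w=np.cov(q[:,:2].T);e=np.linalg.eigh(w)[1][:,1]
            print(n,lo,len(q),q.mean(0),r,"pa",np.degrees(np.arctan2(e[1],e[0])))
    m=ok&(P[...,2]>.15)&(P[...,2]<.178)&(P[...,1]>-.42)&(P[...,1]<.05)&(P[...,0]>.6)&(P[...,0]<.70)
    q=P[m]
    # split rail/guard via histogram of detrended x
    for sl in(np.linspace(-.06,.06,7)[:,None],):
        pass
    rl=q[(q[:,0]<.645)&(q[:,2]>.16)];g=q[(q[:,0]>.648)]
    for nm,s in(("rail",rl),("guard",g)):
        if len(s)>20:
            k=np.polyfit(s[:,1],s[:,0],1);print(n,nm,len(s),"x=%.4f+%.4f*y"%(k[1],k[0]),s.min(0),s.max(0),np.std(s[:,0]-np.polyval(k,s[:,1])))
    red=ok&((hsv[...,0]<8)|(hsv[...,0]>172))&(hsv[...,1]>150)&(hsv[...,2]>80)&(P[...,2]>.15)&(P[...,2]<.2)&(abs(P[...,0]-.657)<.03)&(P[...,1]<-.1)
    print(n,"red",red.sum(),P[red].mean(0),P[red].min(0),P[red].max(0))
    ye=ok&(hsv[...,0]>20)&(hsv[...,0]<33)&(hsv[...,1]>130)&(P[...,2]>.15)&(P[...,2]<.4)&(abs(P[...,0]-.66)<.04)&(abs(P[...,1]-.03)<.08)
    print(n,"yellow",ye.sum(),P[ye].min(0),P[ye].max(0))
E
```

```text
top -0.003 523 [0.4783 0.2464 0.0085] ((475.9833984375, 251.5848388671875), (78.20380401611328, 68.30038452148438), 21.144716262817383) pa -179.8024272483752
top 0.09 47 [0.4895 0.2572 0.1038] ((480.9357604980469, 254.46310424804688), (50.219417572021484, 20.35177993774414), 20.961971282958984) pa -157.2654454289139
top 0.11 85 [0.4706 0.2484 0.1291] ((472.740234375, 251.1709442138672), (32.67857360839844, 20.15142059326172), 20.292617797851562) pa -166.5398840252738
top 0.135 89 [0.4722 0.2489 0.1674] ((472.3992004394531, 251.6044921875), (12.459555625915527, 21.014385223388672), 20.459365844726562) pa 114.92280742006706
top rail 1124 x=0.6326+0.0170*y [ 0.6125 -0.4094  0.1613] [0.6449 0.0312 0.178 ] 0.004701145801851329
top guard 557 x=0.6603+0.0185*y [ 0.6486 -0.4045  0.1616] [0.6713 0.025  0.1778] 0.003182604458318378
top red 23 [ 0.6567 -0.2725  0.1755] [ 0.6503 -0.2774  0.1681] [ 0.6615 -0.268   0.1905]
top yellow 90 [0.6565 0.0136 0.1689] [0.6665 0.0447 0.2807]
side -0.003 312 [0.4746 0.2447 0.0067] ((474.24163818359375, 250.21131896972656), (80.92935180664062, 69.14306640625)
[... 187 characters left out ...]
60.18873690357088
side 0.11 84 [0.469  0.2477 0.1238] ((470.60906982421875, 252.55792236328125), (33.603912353515625, 23.30133056640625), 21.96644401550293) pa -173.0893255440076
side 0.135 106 [0.4702 0.2474 0.157 ] ((471.5965576171875, 250.66387939453125), (14.396041870117188, 20.287425994873047), 14.152636528015137) pa 130.31636914643508
side rail 1374 x=0.6282+0.0155*y [ 0.6123 -0.4095  0.1602] [0.6449 0.0316 0.1777] 0.005007898542766566
side guard 851 x=0.6574+0.0162*y [ 0.6481 -0.4053  0.1555] [0.6705 0.0239 0.1777] 0.002923908244901233
side red 64 [ 0.6564 -0.269   0.1757] [ 0.6477 -0.2779  0.1609] [ 0.6616 -0.1068  0.1897]
side yellow 158 [0.6527 0.011  0.1629] [0.6705 0.044  0.2773]
```

View pics/crop1.png

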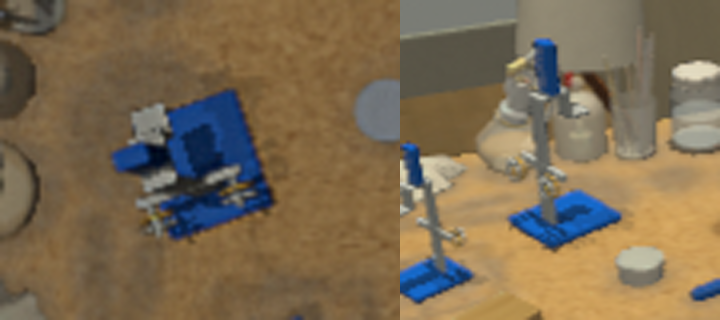

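The crop confirms it: the plate measures 78x69 mm (80x70 given), the tab top is at about 170+ mm, and the toe points away from the robot (crop, silver at (150,120)). Carrier yaw is about +21°, stand yaw about -1°. Rail middle is at about (0.629,-0.1875) and the mark at y≈-0.272.

```bash
cat >> h.py <<'E'
def rel(target,jaw=None):
    """shift to target TCP in tool axes (mm) now, and rotvec (tool) to a down-pointing tool with jaw axis at yaw jaw (deg, mod 180)"""
    o=get_obs();r=R.from_quat(o["tool_rot"])
    d=r.inv().apply(np.array(target)-o["eef_pos"])*1000
    out=[o["eef_pos"].round(4) if hasattr(o["eef_pos"],"round") else o["eef_pos"],"shift",d.round(1)]
    if jaw is not None:
        for k in(0,180):
            a=np.radians(jaw+k);y=np.array([np.cos(a),np.sin(a),0]);x=np.array([0,0,-1.]);z=np.cross(x,y)
            out+=["turn%d"%k,(r.inv()*R.from_matrix(np.c_[x,y,z])).as_rotvec().round(3)]
    print(*out)
E
python3 - <<'E'
from h import *
o=get_obs();print(R.from_quat(o["tool_rot"]).as_matrix().round(3),o["joint_pos"],o["grip_width"])
rel([.472,.2515,.26],21);rel([.472,.2515,.26],111)
E
```

```text
[[ 0.     0.25  -0.968]
 [ 0.    -0.968 -0.25 ]
 [-1.    -0.    -0.   ]] [-1.31801667e+00  2.40605565e-01  4.99108794e-03  1.33520467e+00
  4.52493447e-05  1.57078916e+00] 0.0857265460808346
[ 0.1251 -0.4841  0.1962] shift [ -63.8 -625.5 -519.9] turn0 [-1.685 -0.    -0.   ] turn180 [ 1.457 -0.     0.   ]
[ 0.1251 -0.4841  0.1962] shift [ -63.8 -625.5 -519.9] turn0 [3.028 0.    0.   ] turn180 [-0.114 -0.     0.   ]
```

Emit:
play_rows([
  [-32,0,0,0,0,0,-1],
  [-32,0,0,0,0,0,-1],
  [0,-2,-39,-0.07,0,0,-1],
  [0,-2,-39,-0.07,0,0,-1],
  [0,-2,-39,-0.07,0,0,-1],
  [0,-2,-39,-0.07,0,0,-1],
  [0,-2,-39,-0.07,0,0,-1],
  [0,-2,-39,-0.07,0,0,-1],
  [0,-2,-39,-0.07,0,0,-1],
  [0,-2,-39,-0.07,0,0,-1],
  [0,-2,-39,-0.07,0,0,-1],
  [0,-2,-39,-0.07,0,0,-1],
  [0,-2,-39,-0.07,0,0,-1],
  [0,-2,-39,-0.07,0,0,-1],
  [0,-2,-39,-0.07,0,0,-1],
  [0,-2,-39,-0.07,0,0,-1],
  [0,-2,-39,-0.07,0,0,-1],
  [0,-2,-39,-0.07,0,0,-1],
  [0,-2,-39,-0.07,0,0,-1],
  [0,-2,-39,-0.07,0,0,-1],
])

```text
clock: 3.27
eef_pos: [0.5347, 0.0324, 0.26]
tool_rot: [0.514, 0.486, -0.513, 0.486]
ft_force: [0.8, 0.1, 0.7]
grip_width: 0.0856
```

```bash
python3 - <<'E'
from h import *
rel([.472,.2515,.26],21);print(get_obs()["joint_pos"])
E
```

```text
[0.5347 0.0324 0.26  ] shift [  -0.   -74.5 -215.3] turn0 [-0.421  0.    -0.   ] turn180 [ 2.72 -0.   -0.  ]
[ 6.06266626e-02  2.96804034e-01  2.44660562e-01  1.51843247e+00
 -8.58430354e-05  1.68602102e+00]
```

Move straight there (6 rows), then turn, then look with the wrist camera.

Emit:
play_rows([
  [0,-12,-36,0,0,0,-1],
  [0,-12,-36,0,0,0,-1],
  [0,-12,-36,0,0,0,-1],
  [0,-12,-36,0,0,0,-1],
  [0,-13,-36,0,0,0,-1],
  [0,-13,-35,0,0,0,-1],
  [0,0,0,-0.105,0,0,-1],
  [0,0,0,-0.105,0,0,-1],
  [0,0,0,-0.105,0,0,-1],
  [0,0,0,-0.105,0,0,-1],
  [0,0,0,0,0,0,-1],
  [0,0,0,0,0,0,-1],
])

```text
clock: 4.27
eef_pos: [0.4728, 0.2495, 0.2602]
tool_rot: [0.403, 0.581, -0.403, 0.581]
ft_force: [-0.2, -0.5, -0.7]
grip_width: 0.0852
```

```bash
python3 - <<'E'
from h import *
rel([.472,.2515,.26],21)
c=camera("wrist");save(c,"w1.png")
for t in("grip","hook"):
    for r in pinpoint(t,c)[:2]:print(t,r["confidence"],np.round(r["centre"],4),proj(c,r["centre"])[0].round())
P=cloud(c);m=(c["depth"]>0)&(P[...,2]>.15)&(P[...,2]<.185)&(np.hypot(P[...,0]-.472,P[...,1]-.252)<.03)
q=P[m]
if len(q)>10:print(len(q),q.mean(0),q.max(0),cv2.minAreaRect((q[q[:,2]>.168][:,:2]*1000).astype(np.float32)))
E
```

```text
[0.4728 0.2495 0.2602] shift [ 0.2 -0.1 -2.2] turn0 [-0.007  0.     0.   ] turn180 [ 3.134  0.    -0.   ]
grip 0.87 [0.4718 0.2513 0.1574] [314. 188.]
hook 0.98 [0.349  0.2017 0.0908] [200. 175.]
hook 0.75 [0.4715 0.2575 0.1258] [316. 174.]
363 [0.47088199 0.2567081  0.17261818] [0.47983789 0.26525966 0.17794682] ((471.2554931640625, 254.61911010742188), (11.665351867675781, 19.93267059326172), 20.600513458251953)
```

View pics/w1.png

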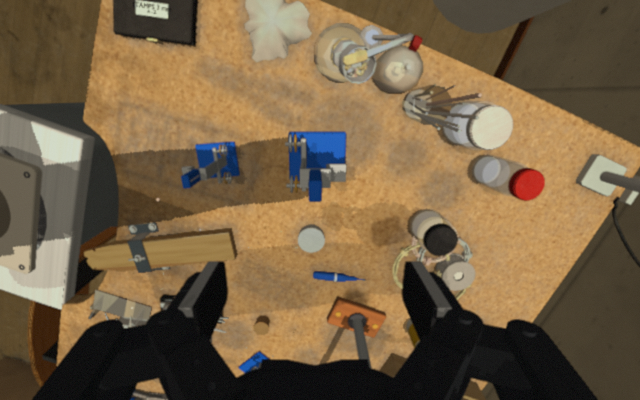

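The wrist view shows the tab at (315,187), centred between the jaws, with the toe to its right on the stand side. Shift about 3.5 mm along z, go down 120 mm and grip.

Emit:
play_rows([
  [0,0,-3.5,-0.007,0,0,-1],
  [30,0,0,0,0,0,-1],
  [30,0,0,0,0,0,-1],
  [30,0,0,0,0,0,-1],
  [20,0,0,0,0,0,-1],
  [10,0,0,0,0,0,-1],
  [0,0,0,0,0,0,-1],
  [0,0,0,0,0,0,1],
  [0,0,0,0,0,0,1],
  [0,0,0,0,0,0,1],
  [0,0,0,0,0,0,1],
  [0,0,0,0,0,0,1],
  [0,0,0,0,0,0,1],
  [0,0,0,0,0,0,1],
  [0,0,0,0,0,0,1],
  [0,0,0,0,0,0,1],
])

```text
clock: 5.75
eef_pos: [0.4721, 0.253, 0.141]
tool_rot: [0.4, 0.583, -0.399, 0.584]
ft_force: [-0.7, 0.4, 4.2]
grip_width: 0.0001
```

Width 0 means the jaws missed or squeezed the tab out. I'll look.

```bash
python3 - <<'E'
from h import *
c=camera("side");w=camera("wrist");t=camera("top")
a=cv2.resize(c["frame"][90:240,190:340],(400,400));b=cv2.resize(w["frame"][:,:],(640,400))[:, 120:520]
cv2.imwrite("pics/g1.png",np.hstack([a,b])[:,:,::-1])
print(get_obs()["eef_pos"],get_obs()["grip_width"],get_obs()["ft_force"])
for n in(c,w,t):
    for k in("grip","carrier"):
        for r in pinpoint(k,n)[:3]:print(k,round(r["confidence"],2),np.round(r["centre"],4))
E
```

```text
[0.4721605  0.25300499 0.14098848] -0.00019421835766390914 [ 0.90511991 -0.30273562  5.44834712]
grip 0.79 [0.4675 0.253  0.1545]
grip 0.78 [0.3446 0.203  0.1155]
grip 0.67 [ 0.5114 -0.1456  0.1172]
carrier 0.64 [ 0.5092 -0.1445 -0.0023]
carrier 0.6 [ 0.4742  0.254  -0.0059]
carrier 0.59 [ 0.3464  0.196  -0.0005]
grip 0.93 [0.343  0.199  0.1141]
grip 0.66 [0.4738 0.2485 0.1582]
carrier 0.85 [0.3436 0.1993 0.0037]
carrier 0.83 [ 4.678e-01  2.524e-01 -4.000e-04]
grip 0.81 [0.341  0.2002 0.1098]
grip 0.67 [ 0.5111 -0.144   0.114 ]
grip 0.63 [0.4696 0.2521 0.1562]
carrier 0.9 [ 0.3457  0.1991 -0.006 ]
carrier 0.88 [ 4.694e-01  2.534e-01 -3.000e-04]
carrier 0.72 [ 5.146e-01 -1.453e-01 -1.000e-04]
```

View pics/g1.png

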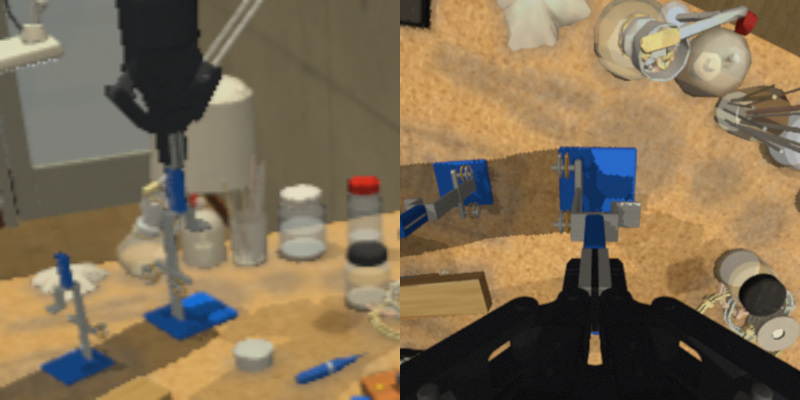

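```bash
python3 - <<'E'
from h import *
w=camera("wrist");c=camera("side")
a=cv2.resize(w["frame"][190:350,260:380],(420,560),interpolation=cv2.INTER_CUBIC);b=cv2.resize(c["frame"][120:190,230:280],(380,560),interpolation=cv2.INTER_CUBIC)
cv2.imwrite("pics/g2.png",np.hstack([a,b])[:,:,::-1])
o=get_obs();p=np.array(o["eef_pos"])
for nm,c in(("w",w),("s",c)): print(nm,[proj(c,p+[0,0,h])[0].round() for h in(0,.019,.035)])
E
```

```text
w [array([314., 237.]), array([314., 251.]), array([314., 266.])]
s [array([256., 164.]), array([255., 157.]), array([255., 152.])]
```

View pics/g2.png

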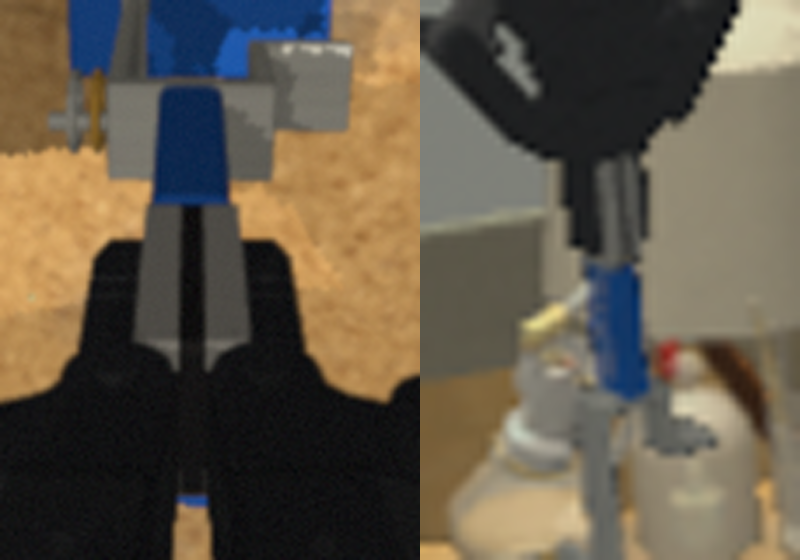

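```bash
python3 - <<'E'
from h import *
np.set_printoptions(precision=3,suppress=True)
for n in("side","wrist","top"):
    c=camera(n);P=cloud(c);print(n,"cam",np.linalg.inv(np.array(c["camera_from_world"]))[:3,3])
    f=c["frame"]
    if n=="side": L=[(255,v) for v in(140,144,148,151,155,160,165)]
    elif n=="wrist": L=[(306,v) for v in(225,235,245,252,262,275,285)]+[(322,v) for v in(252,275)]
    else:
        m=(c["depth"]>0)&(np.hypot(P[...,0]-.472,P[...,1]-.253)<.05)&(P[...,2]<.25)&(P[...,2]>.12)
        v,u=np.where(m);L=list(zip(u,v))[::25]
    for u,v in L: print((int(u),int(v)),f[v,u],P[v,u])
E
```

```text
side cam [ 0.274 -0.728  0.536]
(255, 140) [68 69 64] [0.474 0.241 0.213]
(255, 144) [84 84 80] [0.473 0.24  0.202]
(255, 148) [95 94 88] [0.472 0.244 0.19 ]
(255, 151) [94 94 88] [0.471 0.24  0.183]
(255, 155) [ 18  57 105] [0.47  0.242 0.171]
(255, 160) [ 19  55 103] [0.47  0.247 0.155]
(255, 165) [ 51  69 103] [0.468 0.244 0.142]
wrist cam [0.442 0.331 0.318]
(306, 225) [12 36 74] [0.464 0.262 0.148]
(306, 235) [ 8 35 74] [0.464 0.262 0.163]
(306, 245) [16 43 89] [0.464 0.263 0.176]
(306, 252) [76 75 69] [0.464 0.263 0.184]
(306, 262) [77 75 70] [0.464 0.263 0.194]
(306, 275) [76 74 67] [0.465 0.263 0.205]
(306, 285) [78 75 69] [0.465 0.263 0.212]
(322, 252) [78 74 69] [0.472 0.266 0.184]
(322, 275) [75 74 67] [0.471 0.265 0.204]
top cam [ 0.43  -0.022  1.145]
(181, 204) [68 54 36] [0.52  0.258 0.245]
(194, 225) [34 34 31] [0.48  0.243 0.193]
(192, 228) [ 8 10 13] [0.472 0.239 0.222]
(195, 230) [31 32 27] [0.469 0.241 0.191]
(198, 232) [53 56 55] [0.467 0.249 0.138]
(199, 234) [83 83 79] [0.463 0.249 0.13 ]
(193, 236) [6 4 3] [0.455 0.233 0.235]
(194, 238) [0 0 3] [0.451 0.231 0.232]
(191, 242) [ 6  9 12] [0.443 0.232 0.249]
```

The depth data show the shut pad tips at z≈0.178, just above the tab top, while the reported TCP is 0.141. I'll raise, open, and measure where the pads really are before trying again.

Emit:
play_rows([
  [-20,0,0,0,0,0,1],
  [-20,0,0,0,0,0,1],
  [0,0,0,0,0,0,1],
  [0,0,0,0,0,0,1],
])

```text
clock: 6.78
eef_pos: [0.4721, 0.253, 0.1807]
tool_rot: [0.4, 0.583, -0.399, 0.583]
ft_force: [-0.2, 0.3, -0.7]
grip_width: 0.0
```

```bash
python3 - <<'E'
from h import *
np.set_printoptions(precision=3,suppress=True)
o=get_obs();print(o["eef_pos"],o["ft_force"],o["grip_width"])
w=camera("wrist");s=camera("side")
a=cv2.resize(w["frame"][190:350,260:380],(420,560),interpolation=cv2.INTER_CUBIC);b=cv2.resize(s["frame"][110:190,225:285],(380,507),interpolation=cv2.INTER_CUBIC)
cv2.imwrite("pics/g3.png",np.hstack([a,np.vstack([b,np.zeros((53,380,3),np.uint8)])])[:,:,::-1])
P=cloud(w)
for v in range(210,300,6): print(v,w["frame"][v,306],P[v,306],w["frame"][v,314],P[v,314])
P=cloud(s)
for v in range(120,165,4): print(v,s["frame"][v,255],P[v,255])
E
```

```text
[0.472 0.253 0.181] [-0.209  0.271 -0.666] 1.670872182784306e-05
210 [54 61 81] [0.463 0.261 0.159] [11 37 75] [0.468 0.264 0.163]
216 [31 46 76] [0.463 0.261 0.172] [10 37 76] [0.468 0.264 0.173]
222 [ 38  57 102] [0.465 0.258 0.175] [ 19  58 114] [0.469 0.261 0.176]
228 [ 30  55 102] [0.466 0.255 0.176] [ 19  57 112] [0.471 0.257 0.176]
234 [ 41  60 104] [0.467 0.251 0.176] [ 15  56 111] [0.472 0.253 0.177]
240 [ 35  55 102] [0.469 0.247 0.176] [11 45 95] [0.442 0.331 0.358]
246 [191 149  95] [0.497 0.159 0.001] [185 145  93] [ 0.507  0.162 -0.001]
252 [76 72 67] [0.464 0.263 0.223] [ 9 12 12] [0.468 0.264 0.223]
258 [73 72 66] [0.464 0.263 0.229] [14 12 12] [0.468 0.264 0.229]
264 [75 73 65] [0.464 0.263 0.236] [13 13 13] [0.468 0.264 0.235]
270 [74 71 65] [0.464 0.264 0.241] [14 10 11] [0.468 0.264 0.24 ]
276 [72 70 64] [0.465 0.263 0.244] [16 13 14] [0.468 0.264 0.245]
282 [72 70 65] [0.465 0.263 0.249] [16 16 13] [0.468 0.264 0.249]
288 [109 105  97] [0.465 0.263 0.253] [20 20 20] [0.468 0.264 0.253]
294 [18 18 20] [0.465 0.264 0.258] [19 21 19] [0.469 0.262 0.254]
120 [30 31 32] [0.48  0.244 0.265]
124 [30 31 32] [0.479 0.243 0.255]
128 [81 81 76] [0.478 0.243 0.244]
132 [62 62 59] [0.477 0.244 0.234]
136 [59 59 57] [0.476 0.245 0.222]
140 [147 139 117] [0.523 0.479 0.134]
144 [150 141 119] [0.522 0.48  0.12 ]
148 [149 141 119] [0.521 0.48  0.106]
152 [ 67  77 106] [0.473 0.255 0.175]
156 [ 18  57 108] [0.47  0.243 0.168]
160 [ 19  58 107] [0.469 0.243 0.157]
164 [ 49  69 107] [0.468 0.245 0.145]
```

View pics/g3.png

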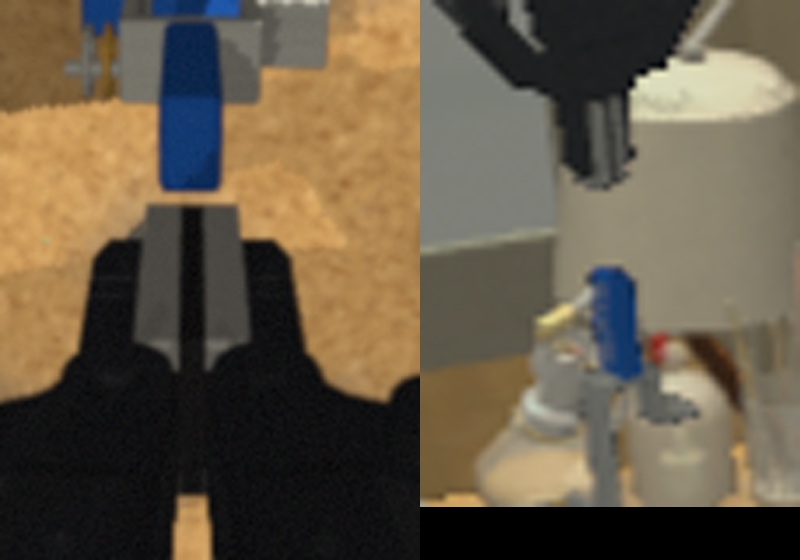

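The shut pad tips sit about 38 mm behind the reported TCP, measured in both views; laterally they are right. So grasp at a reported z≈0.103: open here, go down 78 mm and close.

Emit:
play_rows([
  [0,0,0,0,0,0,-1],
  [0,0,0,0,0,0,-1],
  [0,0,0,0,0,0,-1],
  [0,0,0,0,0,0,-1],
  [0,0,0,0,0,0,-1],
  [0,0,0,0,0,0,-1],
  [0,0,0,0,0,0,-1],
  [0,0,0,0,0,0,-1],
])

```text
clock: 7.55
eef_pos: [0.4716, 0.2527, 0.1802]
tool_rot: [0.4, 0.583, -0.4, 0.583]
ft_force: [0.6, -0.1, 0.6]
grip_width: 0.0853
```

Emit:
play_rows([
  [20,0,0,0,0,0,-1],
  [20,0,0,0,0,0,-1],
  [20,0,0,0,0,0,-1],
  [18,0,0,0,0,0,-1],
  [0,0,0,0,0,0,-1],
  [0,0,0,0,0,0,1],
  [0,0,0,0,0,0,1],
  [0,0,0,0,0,0,1],
  [0,0,0,0,0,0,1],
  [0,0,0,0,0,0,1],
  [0,0,0,0,0,0,1],
  [0,0,0,0,0,0,1],
  [0,0,0,0,0,0,1],
  [0,0,0,0,0,0,1],
])

```text
clock: 8.72
eef_pos: [0.4724, 0.2531, 0.1031]
tool_rot: [0.4, 0.583, -0.399, 0.584]
ft_force: [0.5, 0.5, 5.0]
grip_width: 0.0111
```

Gripped at about 12 mm. Lift 90 mm.

Emit:
play_rows([
  [-5,0,0,0,0,0,1],
  [-15,0,0,0,0,0,1],
  [-25,0,0,0,0,0,1],
  [-25,0,0,0,0,0,1],
  [-20,0,0,0,0,0,1],
  [0,0,0,0,0,0,1],
  [0,0,0,0,0,0,1],
])

```text
clock: 9.3
eef_pos: [0.4717, 0.2528, 0.1922]
tool_rot: [0.4, 0.583, -0.4, 0.583]
ft_force: [-0.6, 0.0, -4.1]
grip_width: 0.011
```

```bash
python3 - <<'E'
from h import *
rel([.545,-.047,.19],-1)
o=get_obs();print(o["joint_pos"],o["grip_width"],o["ft_force"])
for n in("side","top"):
    c=camera(n)
    for t in("grip","hook","carrier"):
        for r in pinpoint(t,c)[:3]:print(n,t,round(r["confidence"],2),np.round(r["centre"],4))
E
```

```text
[0.4717 0.2528 0.1922] shift [  2.1 -39.8 306.1] turn0 [ 0.386 -0.    -0.001] turn180 [-2.755e+00  1.000e-03 -0.000e+00]
[4.91966327e-01 3.11696499e-01 9.05007506e-02 1.34889161e+00
 9.84583136e-06 1.69372751e+00] 0.01096764212266408 [-0.59210165  0.03668241 -4.10978823]
side grip 0.73 [ 0.5118 -0.146   0.1142]
side grip 0.61 [0.4685 0.2522 0.2454]
side grip 0.6 [0.3466 0.2013 0.1119]
side hook 0.82 [0.4702 0.2541 0.2165]
side hook 0.73 [ 0.5131 -0.1493  0.0869]
side hook 0.6 [0.3473 0.2017 0.0912]
side carrier 0.74 [0.3477 0.1992 0.0008]
side carrier 0.63 [0.4701 0.2521 0.0855]
side carrier 0.62 [ 0.5069 -0.1451 -0.005 ]
top grip 0.85 [ 0.51   -0.1468  0.1134]
top grip 0.64 [0.3448 0.2021 0.1108]
top hook 0.77 [0.4719 0.2549 0.213 ]
top hook 0.76 [0.3483 0.201  0.0872]
top hook 0.66 [ 0.5144 -0.142   0.0906]
top carrier 0.76 [ 5.104e-01 -1.442e-01  2.000e-04]
top carrier 0.68 [ 0.3444  0.201  -0.002 ]
top carrier 0.63 [0.4689 0.2517 0.0831]
```

Emit:
play_rows([
  [0,-2,16,0,0,0,1],
  [0,-4,30,0,0,0,1],
  [0,-5,35,0,0,0,1],
  [0,-5,35,0,0,0,1],
  [0,-5,35,0,0,0,1],
  [0,-5,35,0,0,0,1],
  [0,-5,35,0,0,0,1],
  [0,-5,35,0,0,0,1],
  [0,-3,30,0,0,0,1],
  [0,-1,20,0,0,0,1],
  [0,0,0,0.08,0,0,1],
  [0,0,0,0.08,0,0,1],
  [0,0,0,0.08,0,0,1],
  [0,0,0,0.08,0,0,1],
  [0,0,0,0.066,0,0,1],
  [0,0,0,0,0,0,1],
  [0,0,0,0,0,0,1],
])

```text
clock: 11.12
eef_pos: [0.5445, -0.0471, 0.1919]
tool_rot: [-0.504, -0.496, 0.504, -0.496]
ft_force: [0.1, 0.5, -1.9]
grip_width: 0.0112
```

```bash
python3 - <<'E'
from h import *
np.set_printoptions(precision=4,suppress=True)
rel([.631,-.047,.19],-1)
T=camera("top");S=camera("side")
save(S,"pre.png",(250,90,450,240),4)
for n,c in(("top",T),("side",S)):
    for t in("grip","hook","load_point","mark","rail_top","carrier"):
        for r in pinpoint(t,c)[:3]:print(n,t,round(r["confidence"],2),np.round(r["centre"],4))
P=cloud(T);e=get_obs()["eef_pos"];hsv=cv2.cvtColor(T["frame"],cv2.COLOR_RGB2HSV)
m=(T["depth"]>0)&(P[...,2]>.08)&(P[...,2]<.105)&(abs(P[...,0]-.545)<.07)&(abs(P[...,1]+.047)<.06)&(hsv[...,0]>95)&(hsv[...,0]<130)
q=P[m];print(len(q),q.min(0),q.max(0),cv2.minAreaRect((q[:,:2]*1000).astype(np.float32)))
E
```

```text
[ 0.5445 -0.0471  0.1919] shift [ 1.9 86.4 -1.4] turn0 [ 0.002 -0.     0.   ] turn180 [-3.139 -0.001 -0.   ]
top grip 0.82 [0.3434 0.2006 0.113 ]
top grip 0.39 [ 0.5102 -0.1419  0.1112]
top hook 0.96 [0.3437 0.1993 0.0907]
top hook 0.4 [ 0.5142 -0.1442  0.0888]
top hook 0.31 [0.6706 0.2158 0.0001]
top load_point 0.47 [0.7407 0.0394 0.0004]
top rail_top 0.82 [ 0.6261 -0.1881  0.1762]
top carrier 0.97 [ 0.3442  0.1995 -0.0028]
top carrier 0.37 [ 0.5133 -0.1439  0.0014]
side grip 0.9 [ 0.5122 -0.1477  0.1162]
side grip 0.84 [0.3435 0.2038 0.1159]
side grip 0.76 [ 0.5424 -0.0452  0.2463]
side hook 0.71 [ 0.5399 -0.0443  0.213 ]
side hook 0.69 [ 0.5134 -0.1475  0.0878]
side hook 0.43 [0.7416 0.1586 0.0002]
side load_point 0.24 [ 0.5407 -0.0437  0.2115]
side mark 0.56 [ 0.6285 -0.2685  0.1709]
side mark 0.39 [0.6645 0.0442 0.26  ]
side rail_top 0.92 [ 0.6278 -0.1875  0.1728]
side rail_top 0.25 [ 0.538  -0.0453  0.2154]
side carrier 0.78 [ 0.5122 -0.1462 -0.0019]
side carrier 0.66 [ 0.3443  0.1964 -0.0004]
side carrier 0.64 [ 0.5431 -0.0477  0.0862]Traceback (most recent call last):
  File "<stdin>", line 11, in <module>
    return umr_minimum(a, axis, None, out, keepdims, initial, where)
ValueError: zero-size array to reduction operation minimum which has no identity
```

View pics/pre.png

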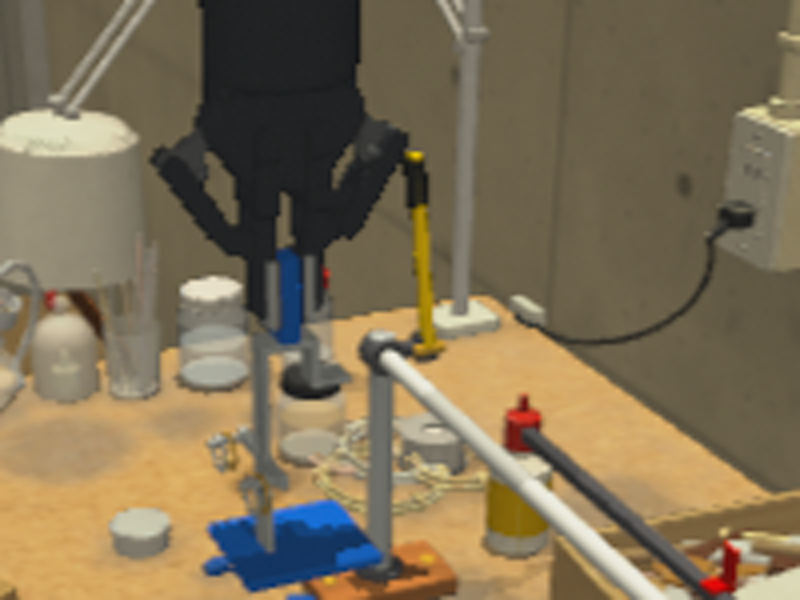

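The carrier hangs upright in the jaws with its toe towards the rail. Move in 86 mm along tool y.

Emit:
play_rows([
  [0,15,0,0.002,0,0,1],
  [0,25,0,0,0,0,1],
  [0,25,0,0,0,0,1],
  [0,15,0,0,0,0,1],
  [0,6,0,0,0,0,1],
  [0,0,0,0,0,0,1],
  [0,0,0,0,0,0,1],
])

```text
clock: 12.4
eef_pos: [0.6299, -0.0487, 0.1916]
tool_rot: [-0.504, -0.496, 0.505, -0.495]
ft_force: [-0.8, -0.1, -2.6]
grip_width: 0.0114
```

```bash
python3 - <<'E'
from h import *
np.set_printoptions(precision=4,suppress=True)
rel([.6305,-.047,.1485],-1)
S=camera("side");P=cloud(S);o=S["depth"]>0
for t in("grip","hook","carrier","rail_top"):
    for r in pinpoint(t,S)[:3]:
        if abs(r["centre"][0]-.63)<.04:print(t,round(r["confidence"],2),np.round(r["centre"],4))
# rail x at slice near y -0.1..-0.2: robot-side silhouette; top ridge
for y0 in(-.09,-.13,-.17,-.21,-.25):
    m=o&(abs(P[...,1]-y0)<.02)&(P[...,2]>.158)&(P[...,2]<.18)&(P[...,0]>.60)&(P[...,0]<.645);q=P[m]
    print(y0,len(q),np.percentile(q[:,0],[5,50,95]),np.percentile(q[:,2],95))
save(S,"hk.png",(290,90,450,210),5)
E
```

```text
[ 0.6299 -0.0487  0.1916] shift [43.1  0.7 -1.7] turn0 [-0.002 -0.     0.002] turn180 [3.14  0.003 0.   ]
grip 0.75 [ 0.6284 -0.049   0.2473]
hook 0.63 [ 0.6245 -0.0493  0.2155]
rail_top 0.57 [ 0.6302 -0.1869  0.1735]
-0.09 67 [0.6241 0.6263 0.632 ] 0.1708499488714037
-0.13 70 [0.6231 0.6257 0.6314] 0.1707399915700918
-0.17 84 [0.6224 0.6246 0.6313] 0.17079045625867756
-0.21 98 [0.6214 0.6239 0.6298] 0.17101165074086988
-0.25 114 [0.6205 0.6229 0.6292] 0.1711313124564838
```

View pics/hk.png

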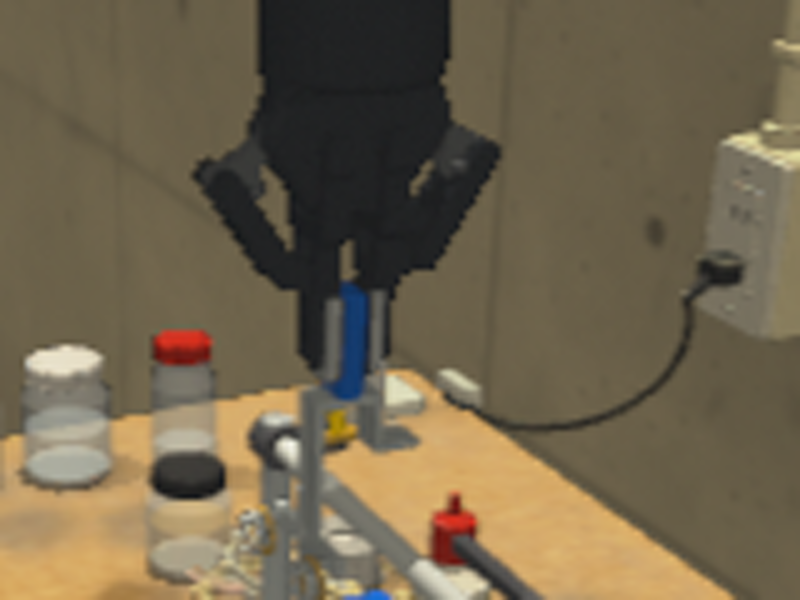

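Edge data put the rail axis at x≈0.630 here; the hook is straddling it. Lower 38 mm, then the rest gently.

Emit:
play_rows([
  [12,0.5,0,0,0,0,1],
  [14,0,0,0,0,0,1],
  [12,0,0,0,0,0,1],
  [0,0,0,0,0,0,1],
  [0,0,0,0,0,0,1],
])

```text
clock: 13.07
eef_pos: [0.6301, -0.0487, 0.1539]
tool_rot: [-0.504, -0.496, 0.505, -0.495]
ft_force: [-0.9, -0.6, -1.7]
grip_width: 0.0113
```

Emit:
play_rows([
  [2,0,0,0,0,0,1],
  [2,0,0,0,0,0,1],
  [0,0,0,0,0,0,1],
  [0,0,0,0,0,0,1],
  [0,0,0,0,0,0,1],
])

```text
clock: 13.48
eef_pos: [0.6314, -0.0488, 0.1506]
tool_rot: [0.505, 0.495, -0.505, 0.495]
ft_force: [0.7, -0.4, -4.2]
grip_width: 0.0117
```

```bash
python3 - <<'E'
from h import *
rel([.627,-.272,.149],-1)
c=camera("side")
for t in("grip","hook","carrier","rail_top","mark","marker"):
    for r in pinpoint(t,c)[:3]:
        if abs(r["centre"][0]-.64)<.04:print(t,round(r["confidence"],2),np.round(r["centre"],4))
print(get_obs()["ft_force"])
E
```

```text
[ 0.6314 -0.0488  0.1506] shift [ 1.700e+00 -1.000e-01  2.233e+02] turn0 [-0.002  0.    -0.001] turn180 [ 3.14e+00 -1.00e-03 -0.00e+00]
grip 0.72 [ 0.6312 -0.0467  0.2061]
hook 0.98 [ 0.6272 -0.0458  0.1729]
carrier 0.95 [ 0.6296 -0.0487  0.0444]
rail_top 0.89 [ 0.6295 -0.1885  0.1717]
mark 0.48 [ 0.6264 -0.2688  0.1694]
marker 0.54 [ 0.657  -0.2723  0.1664]
[-0.32555456 -0.04760676 -2.76486764]
```

Hook is over the rail. Slide along tool z.

Emit:
play_rows([
  [1,0,10,0,0,0,1],
  [0,0,20,0,0,0,1],
  [0,0,20,0,0,0,1],
  [0,0,20,0,0,0,1],
  [0,0,20,0,0,0,1],
  [0,0,20,0,0,0,1],
  [0,0,20,0,0,0,1],
  [0,0,20,0,0,0,1],
  [0,0,20,0,0,0,1],
  [0,0,20,0,0,0,1],
  [0,0,20,0,0,0,1],
  [0,0,10,0,0,0,1],
  [0,0,3,0,0,0,1],
  [0,0,0,0,0,0,1],
  [0,0,0,0,0,0,1],
])

```text
clock: 15.08
eef_pos: [0.6269, -0.2713, 0.1491]
tool_rot: [0.505, 0.495, -0.505, 0.495]
ft_force: [-0.4, 0.0, -2.8]
grip_width: 0.0111
```

```bash
python3 - <<'E'
from h import *
np.set_printoptions(precision=4,suppress=True)
rel([.627,-.272,.149],-1)
for n in("side","top"):
    c=camera(n)
    for t in("grip","hook","carrier","rail_top","mark","marker"):
        for r in pinpoint(t,c)[:3]:
            if abs(r["centre"][0]-.64)<.04 and r["centre"][1]<-.1:print(n,t,round(r["confidence"],2),np.round(r["centre"],4))
    P=cloud(c);hsv=cv2.cvtColor(c["frame"],cv2.COLOR_RGB2HSV);ok=c["depth"]>0
    m=ok&(abs(P[...,0]-.63)<.06)&(abs(P[...,1]+.27)<.06)&(P[...,2]>.03)&(P[...,2]<.075)&(hsv[...,0]>95)&(hsv[...,0]<130)&(hsv[...,1]>120);q=P[m]
    if len(q):print(n,"plate",len(q),np.percentile(q,[2,98],axis=0),cv2.minAreaRect((q[:,:2]*1000).astype(np.float32)))
    m=ok&(abs(P[...,0]-.63)<.03)&(abs(P[...,1]+.27)<.03)&(P[...,2]>.175)&(P[...,2]<.23)&(hsv[...,0]>95)&(hsv[...,0]<130)&(hsv[...,1]>120);q=P[m]
    if len(q):print(n,"tab",len(q),np.percentile(q,[2,98],axis=0))
    red=ok&((hsv[...,0]<8)|(hsv[...,0]>172))&(hsv[...,1]>150)&(hsv[...,2]>80)&(P[...,2]>.15)&(P[...,2]<.2)&(abs(P[...,0]-.657)<.03)&(P[...,1]<-.2)
    if red.any():print(n,"red",red.sum(),P[red].min(0),P[red].max(0))
E
```

```text
[ 0.6269 -0.2713  0.1491] shift [0.1 0.1 0.7] turn0 [-0.001 -0.     0.   ] turn180 [3.14 0.   0.  ]
side grip 0.68 [ 0.625  -0.2697  0.2019]
side hook 0.84 [ 0.6216 -0.2695  0.1713]
side carrier 0.76 [ 0.6267 -0.2714  0.0427]
side rail_top 0.82 [ 0.6269 -0.1895  0.1734]
side mark 0.55 [ 0.6274 -0.2703  0.1693]
side marker 0.61 [ 0.6586 -0.2715  0.167 ]
side plate 928 [[ 0.5893 -0.3068  0.0492]
 [ 0.6649 -0.242   0.0551]] ((627.6757202148438, -273.2281188964844), (69.10400390625, 79.13839721679688), 89.29795837402344)
side tab 148 [[ 0.6201 -0.2829  0.1772]
 [ 0.6325 -0.2736  0.2216]]
side red 56 [ 0.6484 -0.2782  0.1682] [ 0.6617 -0.2692  0.1882]
top grip 0.68 [ 0.6231 -0.2696  0.2023]
top hook 0.91 [ 0.6244 -0.2698  0.1724]
top carrier 0.92 [ 0.6254 -0.2707  0.0456]
top rail_top 0.92 [ 0.6277 -0.1894  0.1731]
top plate 417 [[ 0.5926 -0.3009  0.0497]
 [ 0.6684 -0.238   0.0592]] ((629.7472534179688, -272.10467529296875), (69.12533569335938, 77.53118896484375), 88.188720703125)
top tab 25 [[ 0.6223 -0.2639  0.1788]
 [ 0.6341 -0.2619  0.2196]]
```

Plate centre y=-0.2725 against marker centre about -0.273: aligned within about 1 mm. Lower 1 mm, release, rise.

Emit:
play_rows([
  [1,0,0,0,0,0,1],
  [0,0,0,0,0,0,1],
  [0,0,0,0,0,0,-0.6],
  [0,0,0,0,0,0,-0.6],
  [0,0,0,0,0,0,-0.6],
  [0,0,0,0,0,0,-0.6],
  [0,0,0,0,0,0,-0.6],
  [0,0,0,0,0,0,-0.6],
  [0,0,0,0,0,0,-0.6],
  [-10,0,0,0,0,0,-0.6],
  [-30,0,0,0,0,0,-0.6],
  [-40,0,0,0,0,0,-0.6],
  [-40,0,0,0,0,0,-0.6],
  [-40,0,0,0,0,0,-0.6],
  [0,0,0,0,0,0,-0.6],
])

```text
clock: 17.03
eef_pos: [0.6298, -0.273, 0.3213]
tool_rot: [0.508, 0.488, -0.502, 0.502]
ft_force: [0.1, 0.4, 2.7]
grip_width: 0.0684
```

```bash
python3 - <<'E'
from h import *
np.set_printoptions(precision=4,suppress=True)
for n in("side","top"):
    c=camera(n);P=cloud(c);hsv=cv2.cvtColor(c["frame"],cv2.COLOR_RGB2HSV);ok=c["depth"]>0
    for t in("grip","hook","carrier","gate_hinge","gate_pad","mark","marker"):
        for r in pinpoint(t,c)[:3]:
            if abs(r["centre"][0]-.64)<.04:print(n,t,round(r["confidence"],2),np.round(r["centre"],4))
    m=ok&(abs(P[...,0]-.63)<.06)&(abs(P[...,1]+.27)<.06)&(P[...,2]>.03)&(P[...,2]<.075)&(hsv[...,0]>95)&(hsv[...,0]<130)&(hsv[...,1]>120);q=P[m]
    print(n,"plate",len(q),np.percentile(q,[2,98],axis=0),cv2.minAreaRect((q[:,:2]*1000).astype(np.float32)))
    m=ok&(abs(P[...,0]-.66)<.03)&(P[...,1]>0)&(P[...,1]<.09)&(P[...,2]>.18)&(P[...,2]<.32);q=P[m]
    z=np.linspace(.18,.3,7)
    for a,b in zip(z,z[1:]):
        s=q[(q[:,2]>a)&(q[:,2]<b)]
        if len(s):print("gate",round(a,3),len(s),s.min(0),s.max(0))
rel([.66,.0,.3],-1);print(get_obs()["joint_pos"])
E
```

```text
side grip 0.65 [ 0.6675  0.2169 -0.0033]
side hook 0.86 [ 0.6221 -0.27    0.1703]
side carrier 0.95 [ 0.6248 -0.2726  0.0433]
side gate_hinge 0.6 [0.6632 0.015  0.1645]
side gate_hinge 0.24 [0.6642 0.0458 0.2627]
side gate_pad 0.78 [0.6629 0.0462 0.2598]
side gate_pad 0.46 [ 0.6227 -0.2712  0.1717]
side mark 0.54 [ 0.625  -0.2708  0.1704]
side marker 0.46 [ 0.6558 -0.2701  0.1655]
side plate 931 [[ 0.5878 -0.307   0.049 ]
 [ 0.6635 -0.243   0.0554]] ((625.8717041015625, -273.2997131347656), (69.00801086425781, 79.75473022460938), 88.33717346191406)
gate 0.18 35 [0.6549 0.0136 0.1803] [0.6639 0.0256 0.1993]
gate 0.2 35 [0.6563 0.0182 0.2003] [0.6651 0.0311 0.2186]
gate 0.22 36 [0.6559 0.024  0.2201] [0.6651 0.0357 0.2399]
gate 0.24 49 [0.6543 0.0268 0.2402] [0.6652 0.0402 0.2597]
gate 0.26 47 [0.654  0.0323 0.26  ] [0.6668 0.0461 0.2775]
top grip 0.63 [ 0.6257 -0.271   0.2036]
top hook 0.93 [ 0.6283 -0.2682  0.1712]
top carrier 0.65 [ 0.6258 -0.2726  0.0464]
top gate_hinge 0.69 [0.6616 0.0115 0.1642]
top gate_hinge 0.22 [ 0.6566 -0.2704  0.1657]
top gate_pad 0.56 [0.6657 0.0455 0.2577]
top gate_pad 0.45 [0.6679 0.2131 0.0042]
top marker 0.37 [ 0.6575 -0.2724  0.1658]
top plate 428 [[ 0.5902 -0.3004  0.0502]
 [ 0.6664 -0.2384  0.0591]] ((628.547607421875, -270.96685791015625), (66.44847106933594, 77.07659912109375), 89.66763305664062)
gate 0.18 22 [0.6338 0.0155 0.1801] [0.6639 0.0259 0.1998]
gate 0.2 16 [0.6581 0.0194 0.2014] [0.666  0.0295 0.2191]
gate 0.22 15 [0.6585 0.0247 0.221 ] [0.6654 0.0328 0.2355]
gate 0.24 23 [0.6564 0.0281 0.2401] [0.6657 0.0419 0.2598]
gate 0.26 43 [0.6563 0.0332 0.2605] [0.667  0.0466 0.2798]
gate 0.28 1 [0.6631 0.0382 0.2815] [0.6631 0.0382 0.2815]
[ 0.6269 -0.2717  0.3082] shift [   8.2   28.  -272.3] turn0 [-0.002 -0.     0.   ] turn180 [3.14 0.   0.  ]
[-0.4089  0.6861  0.9929  1.8776 -0.      1.1808]
```

The carrier hangs at the mark (hook z≈0.171, plate centre -0.272). The gate is at about 1.80 rad, hinge at about (0.661, 0.015, 0.165). Shut the fingers, cross above the gate and drop down on its outer side.

Emit:
play_rows([
  [0,3,-20,0,0,0,1],
  [0,4,-36,0,0,0,1],
  [0,4,-36,0,0,0,1],
  [0,4,-36,0,0,0,1],
  [0,4,-36,0,0,0,1],
  [0,4,-36,0,0,0,1],
  [0,4,-36,0,0,0,1],
  [0,4,-36,0,0,0,1],
  [0,3,-36,0,0,0,1],
  [0,0,-36,0,0,0,1],
  [0,0,-28,0,0,0,1],
  [0,0,0,0,0,0,1],
  [0,0,0,0,0,0,1],
])

```text
clock: 18.92
eef_pos: [0.6678, 0.1018, 0.3079]
tool_rot: [-0.504, -0.496, 0.504, -0.496]
ft_force: [-0.2, -0.4, -0.3]
grip_width: 0.0005
```

```bash
python3 - <<'E'
from h import *
rel([.661,.1,.2],-1);print(get_obs()["joint_pos"],get_obs()["grip_width"],get_obs()["ft_force"])
E
```

```text
[0.6678 0.1018 0.3079] shift [107.9  -6.7   1.9] turn0 [0.002 0.    0.   ] turn180 [-3.139 -0.     0.   ]
[ 1.51394741e-01  6.59166350e-01  9.42884336e-01  1.85479650e+00
 -2.41355195e-04  1.73747321e+00] 0.0005352858107211361 [-0.23379756 -0.35595547 -0.2507178 ]
```

Emit:
play_rows([
  [30,-5,0,0.002,0,0,1],
  [36,0,0,0,0,0,1],
  [30,0,0,0,0,0,1],
  [12,0,0,0,0,0,1],
  [0,0,10,0,0,0,1],
  [0,0,15,0,0,0,1],
  [0,0,10,0,0,0,1],
  [0,0,10,0,0,0,1],
  [0,0,10,0,0,0,1],
  [0,0,10,0,0,0,1],
  [0,0,10,0,0,0,1],
  [0,0,0,0,0,0,1],
])

```text
clock: 19.92
eef_pos: [0.662, 0.0219, 0.2017]
tool_rot: [0.506, 0.493, -0.505, 0.495]
ft_force: [-0.2, 0.3, 0.4]
grip_width: -0.0001
```

```bash
python3 - <<'E'
from h import *
rel([.661,.1,.2],-1);print(get_obs()["ft_force"])
c=camera("side");save(c,"gate.png",(300,80,440,200),5)
E
```

```text
[0.662  0.0219 0.2017] shift [  1.6  -2.9 -78. ] turn0 [-0.006  0.001 -0.003] turn180 [ 3.135e+00 -4.000e-03 -1.000e-03]
[-0.1674157   0.32817157  0.36877521]
```

View pics/gate.png

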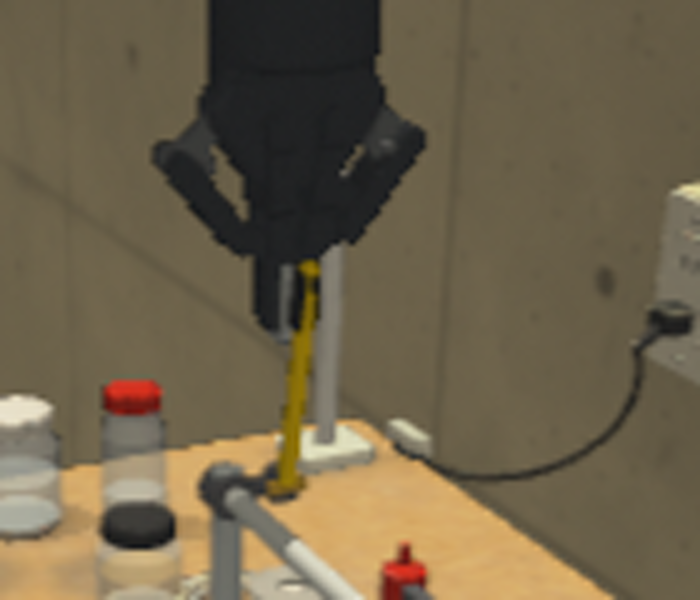

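Gate is near upright and the finger is on its outer side. Follow the arc down to about 10°.

Emit:
play_rows([
  [-2,-1,6,0,0,0,1],
  [-2,0,7,0,0,0,1],
  [1.5,0,11,0,0,0,1],
  [2,0,11,0,0,0,1],
  [4,0,10.5,0,0,0,1],
  [5.5,0,10.5,0,0,0,1],
  [7.5,0,8.5,0,0,0,1],
  [9,0,8,0,0,0,1],
  [6,0,5,0,0,0,1],
  [7,0,4,0,0,0,1],
  [7.5,0,3,0,0,0,1],
  [8,0,3,0,0,0,1],
  [0,0,0,0,0,0,1],
])

```text
clock: 21.05
eef_pos: [0.6574, -0.0632, 0.1438]
tool_rot: [-0.504, -0.495, 0.506, -0.494]
ft_force: [-0.4, 0.3, 0.1]
grip_width: 0.0001
```

```bash
cat >> h.py <<'E'
def gate():
    np.set_printoptions(precision=4,suppress=True)
    for n in("side","top"):
        c=camera(n);P=cloud(c);hsv=cv2.cvtColor(c["frame"],cv2.COLOR_RGB2HSV)
        m=(c["depth"]>0)&(hsv[...,0]>18)&(hsv[...,0]<35)&(hsv[...,1]>120)&(P[...,2]>.15)&(P[...,2]<.3)&(abs(P[...,0]-.66)<.025)&(P[...,1]>-.13)&(P[...,1]<.07)
        q=P[m]
        if len(q)>5:
            k=np.polyfit(q[:,1],q[:,2],1);print(n,len(q),q.min(0),q.max(0),"angle",np.arctan(-k[0]))
    o=get_obs();print(o["clock"],o["eef_pos"],o["ft_force"])
E
python3 -c "
from h import *
gate()"
```

```text
side 108 [ 0.6421 -0.1001  0.1617] [0.6697 0.0173 0.193 ] angle 0.09718694897774262
top 20 [0.6526 0.0073 0.1643] [0.6702 0.0162 0.1733] angle -0.24242326996767383
21.15 [ 0.6582 -0.0627  0.1455] [-0.2867  1.2035 -0.1335]
```

Emit:
play_rows([
  [4,0,0,0,0,0,1],
  [4,0,0,0,0,0,1],
  [2,0,0,0,0,0,1],
  [1,0,0,0,0,0,1],
  [0,0,0,0,0,0,1],
])

```text
clock: 21.57
eef_pos: [0.6591, -0.0626, 0.1368]
tool_rot: [0.506, 0.494, -0.505, 0.495]
ft_force: [-0.8, -0.1, 4.1]
grip_width: -0.0001
```

```bash
python3 -c "
from h import *
gate()"
```

```text
side 107 [ 0.6444 -0.1072  0.1605] [0.6692 0.0175 0.1878] angle 0.01744763634263263
top 21 [0.6519 0.0072 0.1653] [0.6715 0.0165 0.1756] angle 0.20456920970906306
21.6667 [ 0.6591 -0.0626  0.1368] [-1.3651 -0.2533  5.2834]
```

Resistance is rising and the angle is about 0.02. Press 2 mm more, then retreat up.

Emit:
play_rows([
  [1,0,0,0,0,0,1],
  [1,0,0,0,0,0,1],
  [0,0,0,0,0,0,1],
  [0,0,0,0,0,0,1],
])

```text
clock: 22.0
eef_pos: [0.6592, -0.0627, 0.1366]
tool_rot: [0.506, 0.494, -0.504, 0.496]
ft_force: [-3.2, 0.6, 10.6]
grip_width: 0.0005
```

Emit:
play_rows([
  [-10,0,0,0,0,0,1],
  [-30,0,0,0,0,0,1],
  [-40,0,0,0,0,0,1],
  [-40,0,0,0,0,0,1],
  [0,-40,0,0,0,0,1],
  [0,-40,0,0,0,0,1],
  [0,-40,0,0,0,0,1],
  [0,-40,0,0,0,0,1],
  [0,0,0,0,0,0,1],
  [0,0,0,0,0,0,1],
])

```text
clock: 22.83
eef_pos: [0.496, -0.0591, 0.2536]
tool_rot: [-0.505, -0.495, 0.505, -0.494]
ft_force: [0.9, 0.2, 0.7]
grip_width: -0.0001
```

```bash
python3 - <<'E'
from h import *
gate()
for n in("side","top"):
    c=camera(n);P=cloud(c);hsv=cv2.cvtColor(c["frame"],cv2.COLOR_RGB2HSV);ok=c["depth"]>0
    for t in("hook","carrier","gate_pad","marker","pickle_jar","spool","flux","solder_block"):
        for r in pinpoint(t,c)[:1 if t[0] in "psf" else 3]:
            if t not in("hook","carrier") or r["centre"][0]>.6:print(n,t,round(r["confidence"],2),np.round(r["centre"],4))
    m=ok&(abs(P[...,0]-.63)<.06)&(abs(P[...,1]+.27)<.06)&(P[...,2]>.03)&(P[...,2]<.075)&(hsv[...,0]>95)&(hsv[...,0]<130)&(hsv[...,1]>120);q=P[m]
    print(n,"plate",np.percentile(q,[2,98],axis=0),cv2.minAreaRect((q[:,:2]*1000).astype(np.float32)))
    if n=="side":save(c,"fin.png",(290,110,490,260),4)
E
```

```text
side 122 [ 0.6497 -0.107   0.1611] [0.6696 0.0165 0.173 ] angle 0.0013100673422721163
top 61 [ 0.6523 -0.058   0.164 ] [0.6713 0.0161 0.1744] angle -0.004958886428937004
22.9333 [ 0.4996 -0.0594  0.2541] [-0.3317 -0.4274 -0.2026]
side hook 0.85 [ 0.6246 -0.2686  0.1715]
side carrier 0.74 [ 0.6258 -0.2729  0.043 ]
side gate_pad 0.7 [ 0.6636 -0.0832  0.1714]
side gate_pad 0.51 [ 0.6256 -0.2725  0.0438]
side marker 0.65 [ 0.658  -0.2691  0.1654]
side pickle_jar 0.69 [ 0.6685  0.2168 -0.0054]
side spool 0.65 [0.7435 0.1607 0.0026]
side flux 0.49 [0.6613 0.0163 0.1657]
side solder_block 0.78 [ 0.4675 -0.2981  0.0018]
side plate [[ 0.5876 -0.307   0.0491]
 [ 0.6635 -0.2427  0.0553]] ((626.15185546875, -273.4689636230469), (69.15187072753906, 79.05786895751953), 88.98809814453125)
top hook 0.83 [ 0.6273 -0.2728  0.1698]
top carrier 0.6 [ 0.6256 -0.2709  0.0443]
top carrier 0.35 [0.6691 0.2139 0.0007]
top marker 0.58 [ 0.6579 -0.2709  0.1641]
top pickle_jar 0.59 [0.6698 0.2155 0.0015]
top spool 0.86 [ 0.7404  0.1601 -0.001 ]
top flux 0.54 [ 0.7465  0.0412 -0.0016]
top solder_block 0.91 [ 0.4686 -0.2932 -0.0008]
top plate [[ 0.5901 -0.301   0.0509]
 [ 0.6666 -0.2466  0.0593]] ((628.30859375, -275.26507568359375), (59.17208480834961, 77.68893432617188), 88.60606384277344)
```

View pics/fin.png

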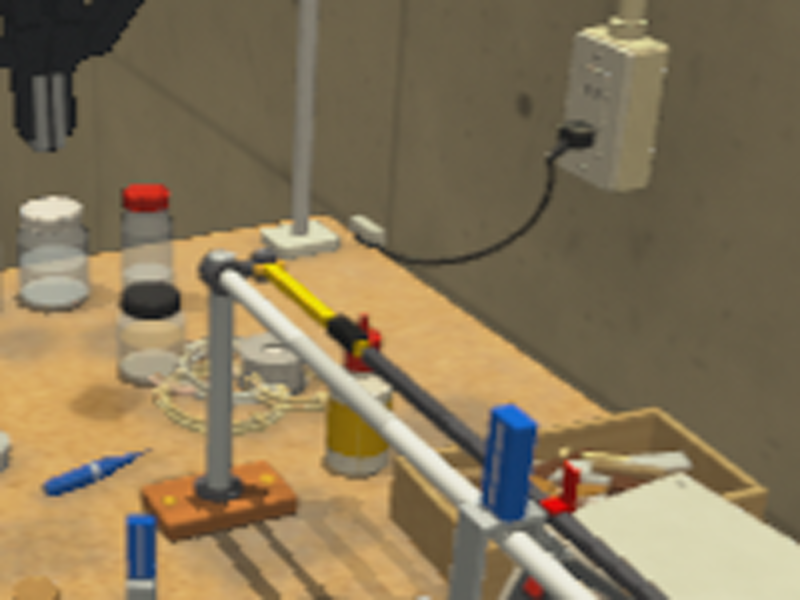

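The gate is in line with the guard, from yellow (290,285) to the pad at (348,333). The carrier hangs level on the rail with its tab at (510,460) beside the red marker (565,490), and the gripper is clear.

```bash
python3 -c "
from workcell import *
print(job_done())"
```

```text
the job is handed in; nothing more can be done
None
```

The blue carrier is hanging on the rail at the red marker, the yellow gate is closed, and the job is handed in. No verdict was reported.

**What I did:** I took the full-size carrier (80 x 70 mm plate, grip at about 159 mm), hooked it over the rail in the gap and slid it to the marker. After letting go, I swung the gate down with the shut fingers. The clock was at about 23 s of the 64 s allowed.

**Last checks:**
- **Gate:** the angle fit gives about 0.00 rad from both cameras (limit 0.08).
- **Carrier:** the hook is at about 0.170–0.172 m, on the rail's top. The plate centre is at y = -0.273 m from the side camera and -0.275 m from the top one, where part of the plate was hidden. The marker's centre is at about -0.272 m, so the carrier is within about 3 mm of it. It looks level and is in line with the stand to within about 2°.
- **Robot and bystanders:** the gripper is clear and touches nothing. The bystanders read where they were at the start, to within about 5 mm.

**What disagreed:**
- **First grasp:** it closed on nothing, just above the tab, with about 5 N on the tool. The shut fingertips sit about 38 mm behind the reported TCP. I measured this in two cameras and corrected for it in every later move.
- **Network slips:** the trained network once labelled the gate hinge as the flux bottle. The top camera placed the bottle unmoved, and it stands upright in the last picture.

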